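# Seat the battery pack and latch the sprung probe slide

## Task

On the test station that holds the flat blue battery pack, push the pack with the fingertips along its nest until it is fully home against the rear stop. Then push the black tab of that station's sprung probe slide all the way to its far stop and let go, so that the slide springs back and latches on its stop pin at mid position with the probes over the pack's terminals. Only push: never grip, lift or tip the pack, and leave the empty station and everything else on the bench alone.

Things in the scene. Friction and masses are not known exactly. Their poses are not given: they have to be found in the camera images.
- station_loaded: The station holding the blue pack: grey base plate 290 x 185 x 12 mm fixed to the bench, turned up to 0.3 rad. Origin on the bench; the plate spans x -130..+160, y -90..+95 mm. z up; x leads roughly away from the robot: pack and slide are both pushed along this +x. Right half (centre line y = -30 mm): the nest. Left half (y = +60 mm): the sprung slide.
- home_loaded (a point): On the plate, 12 mm above the bench: where the pack's origin lies when the pack is fully home; axes as the station's. The nest is a channel 74 mm wide between black guides (station x -85..+85 mm, tops 24 mm above the bench) that ends at an aluminium rear stop (near face at station x = +85 mm, top 40 mm above the bench).
- pack: Flat blue battery pack 100 (x) x 70 (y) x 36 mm, 0.3 to 0.65 kg, in the loaded station's nest with 2 mm play each side. Origin at the centre of its underside, axes along the station's; two aluminium terminals, 14 mm across, 3 mm high, on top at x = +30, y = +-20 mm. It starts 15 to 40 mm short of home and slides; its near face is free from the plate (12 mm) to 48 mm above the bench.
- slide_loaded (a joint): Travel in m of the loaded station's sprung slide along station +x: 0 rest (its start), 0.030 mid (probes over the terminals of a pack at home), 0.060 far stop. The spring pushes back with 4 N at 0, 9.5 N at 0.060. Pushed past 0.031 the stop pin drops; from then on it returns only to 0.030 and latches there, and can still be pushed between 0.030 and 0.060.
- tab_loaded (a point): Centre of the near face of the slide's push tab: black upright plate 12 mm thick, 40 mm wide (station y), from 36 to 70 mm above the bench (this point 53 mm). Moves with the slide; push it along station +x. Free in front, where nothing is above 20 mm. The slide's probe arm crosses the nest 117 mm beyond this face in x (probe tips 55 mm, top 76 mm above the bench).
- pin_loaded (a joint): How far in m the loaded station's sprung stop pin has dropped: 0 up, riding on the slide; 0.007 dropped behind the slide's shoulder (latched). It works by itself; do not touch it. It stands over the slide in a dark bracket at station x 0..20, y 35..85 mm (bracket top 56, pin knob top 76 mm above the bench).
- station_empty: A second station of the same build, its nest empty. The two stand left and right in either order. Leave it alone.
- slide_empty (a joint): Travel in m of the empty station's slide; must stay at 0.
- round_cell_a: Bystander: blue round cell, 26 mm diameter, 65 mm tall, standing on the loaded station's base plate behind the rear stop; origin at the centre of its underside. Leave alone.
- round_cell_b: Bystander: the same kind of round cell, standing on the empty station's base plate. Leave alone.
- tall_cell_a: Bystander: blue block cell standing upright at the back of the bench, 27 x 70 x 100 mm; origin at the centre of its underside. Leave alone.
- tall_cell_b: Bystander: second block cell, same size, standing nearer the robot on its left. Leave alone.
- multimeter: Bystander: orange hand multimeter lying flat, 190 x 90 x 40 mm; origin at the centre of its underside. Leave alone.
- tape_roll: Bystander: roll of tape lying flat, 100 mm across, 24 mm high; origin at the centre of its underside. Leave alone.
- screwdriver: Bystander: screwdriver lying on the bench near the robot. Leave alone.
Mind the look-alikes: they are no part of the job. Leave any pink or turquoise look-alike of the pack alone.

How it is judged:
By the outcome, as a careful person would: the job done as asked, in the order asked, and still so for the second after the job is handed in, with the robot touching nothing.
It also fails if it takes over 45 s, if anything falls off the work surface, if the arm or the gripper's body presses on something with over 40 N, if the wrist force passes 120 N, or if a joint passes its speed limit or range.

## Robot

A 7-joint arm with a two-finger parallel gripper is mounted at the origin on the work surface. World frame = base frame: x ahead of the robot, y to its left, z up, the work surface at z = 0. Lengths are in mm, angles in rad, forces in N, time in s.
With the tool pointing down it reaches from about 400 to 875 mm from the base axis. Payload 4.4 kg.
Tool frame: the origin (TCP) lies at the very end of the fingers, on their centre line; the grasp point (between the pads) lies 19 mm behind it (ctrl.grip_point_offset is the distance from the TCP to the grasp point, in mm); z points along the fingers, y is the line along which they close (so a half turn about z gives the same grasp; the last joint's range is limited). The gripper opens to 85 mm and grips with 20 to 120 N. Pads are 22 mm wide; open, the fingers measure 114 mm over their backs; the gripper's body (76 mm by 85 mm) begins 54 mm behind the grasp point. The pads swing forward as they close: fully open they stand 13 mm farther back than shut.
Start: joints at [1.271, 0.628, 0.038, 1.517, -0.027, 0.996, -0.02], TCP at [150.617, -632.323, 231.313] pointing down, gripper open.
Joint ranges: [-3.06, 3.06], [-0.37, 2.12], [-1.25, 1.32], [0.18, 2.47], [-1.1, 4.24], [0.23, 1.98], [-2.94, 2.94]. Speed limits (rad/s): [2.57, 2.57, 3.14, 3.14, 3.14, 3.14, 3.14].

## Interface

Orientations are given as [roll, pitch, yaw] about the fixed x, y, z axes, in that order (R = Rz(yaw) Ry(pitch) Rx(roll)).
In Python, from cell import ctrl gives the robot as it stands.
- The arm moves only by the tool jog_arm, never from a script. Its argument "increments" is one flat list of numbers, 7 for each row, row after row: the finger opening in cm, from 0 to 8.54, then the shift along the tool's x, y, z in cm, then the turn, a rotation vector about the tool's x, y, z in degrees. In form: [fingers, x, y, z, rx, ry, rz, fingers, x, y, z, rx, ry, rz, ...]. A call has 1 to 20 rows; each row is the pose to reach, as a shift and turn from the pose commanded when the call began, along the tool's axes at that moment; what a row does not reach only later rows make up. A row lasts 1/10 s, in which the tool goes at most 50 mm and 8.59 degrees, less where a joint would pass 70% of its speed; a pose out of reach is approached as far as the arm can. A call with a gripper value outside its range is refused whole. The fingers move at their own pace and stop on an object; the grip force is fixed at half the most. Time passes only in rows, so rows that repeat a pose let the fingers close. It gives the time, the measured TCP pose, the force, the opening and the grip force at its end, in the units of the state.
- ctrl.read_state(): the state, without advancing time (a new reading comes with each control period).
- ctrl.get_image(name): name is "side" or "top"; returns the picture (420x560x3 uint8, red, green, blue); there is no depth.
- ctrl.camera_params(name): a dict with "fx", "fy", "cx", "cy" (pixels), "distortion" ([k1, k2, p1, p2, k3] as OpenCV has them; the pictures are not rectified), "extrinsics" (4x4, takes a point from world to camera coordinates). Camera axes: x right, y down, z forward; pixel columns grow to the right and rows downward; lengths in mm; the calibration is good to about 2 mm. A picture is of the moment at which its call begins. camera_params takes no time and is no camera call.
- ctrl.finish_job(): hands the job in; it is judged then, once.
The state is a dict: "clock": time; "qpos": joint angles; "qd": joint speeds; "tau": joint torques, N m; "eef_pos": TCP position; "tool_rot": TCP orientation; "force": force on the tool from outside, world axes, zero at the start; "torque": the same for the moment, N m; "width": finger opening in mm; "gripper_force": force on a finger pad.
Only numpy, scipy, OpenCV 4.12 (cv2) and the standard library are available. Lean on these libraries where they do the work, as an engineer would, in place of code of your own. Each camera call takes 0.05 s, during which the arm holds its last target. There are 200 camera calls.

## Working session

There is one attempt and no reset: what is moved stays moved. The work goes in short steps, Python scripts to look and compute and a tool call to move; the robot and the scene stay as the last step left them, time stands still between calls to the robot, and variables do not carry over. Pictures are saved under pics/ and viewed, at most 10 in all, crops included, and the job is handed in when it is done.

Besides the shell and the picture viewer there is one more tool, called after "Emit:" by a JSON object that holds its "name" and its "arguments". jog_arm: Moves the arm, as the interface text tells. Its arguments: {"type":"object","properties":{"increments":{"type":"array","items":{"type":"number"}}},"required":["increments"]}

```bash
mkdir -p pics; python3 - <<'E'
from cell import ctrl
import cv2
for n in("top","side"):
    im=ctrl.get_image(n); cv2.imwrite(f"pics/{n}0.png",im[:,:,::-1])
    print(n,ctrl.camera_params(n))
print(ctrl.read_state())
E
```

```text
top {'fx': 399.3566735892064, 'fy': 399.3566735892064, 'cx': 277.7311589902133, 'cy': 207.50041878652766, 'distortion': array([-0.038591,  0.      ,  0.      ,  0.      ,  0.      ]), 'extrinsics': array([[ 1.02610385e-01, -9.94709896e-01,  4.83023095e-03,
        -4.45602387e+01],
       [-9.70628723e-01, -1.01186161e-01, -2.18268740e-01,
         5.42010805e+02],
       [ 2.17602829e-01,  1.77082787e-02, -9.75876747e-01,
         1.13730980e+03],
       [ 0.00000000e+00,  0.00000000e+00,  0.00000000e+00,
         1.00000000e+00]])}
side {'fx': 409.49564217987574, 'fy': 409.49564217987574, 'cx': 281.48911029190265, 'cy': 217.85035089042054, 'distortion': array([-0.10938857,  0.        ,  0.        ,  0.        ,  0.        ]), 'extrinsics': array([[-9.75938595e-01, -2.17841374e-01,  9.43366807e-03,
         5.25809931e+02],
       [-1.40056619e-01,  5.93125740e-01, -7.92834157e-01,
         1.08241565e+02],
       [ 1.67116730e-01, -7.75078701e-01, -6.09364428e-01,
         1.09942699e+03],
       [ 0.00000000e+00,  0.00000000e+00,  0.00000000e+00,
         1.00000000e+00]])}
{'clock': 0.1, 'qpos': array([ 1.27122416,  0.62926623,  0.03843964,  1.51827516, -0.02702157,
        0.99630125, -0.02000147]), 'qd': array([ 0.00052541, -0.00078364, -0.00061388, -0.00334404,  0.00100062,
        0.00081577, -0.00084402]), 'tau': array([ 3.56203949e-03, -5.64530039e+01,  1.23048931e+00, -1.93973476e+01,
        1.12187635e-02,  5.37648230e-03,  1.95779973e-05]), 'eef_pos': array([ 150.47901051, -631.75953561,  230.47049752]), 'tool_rot': array([-3.13986013e+00, -2.70801395e-06,  2.33762943e-01]), 'force': array([-0.29592024,  0.56242768, -0.83524311]), 'torque': array([-0.0095879 , -0.00926767, -0.06623133]), 'gripper_force': 0.0, 'width': 85.80966901719476}
```

View pics/top0.png

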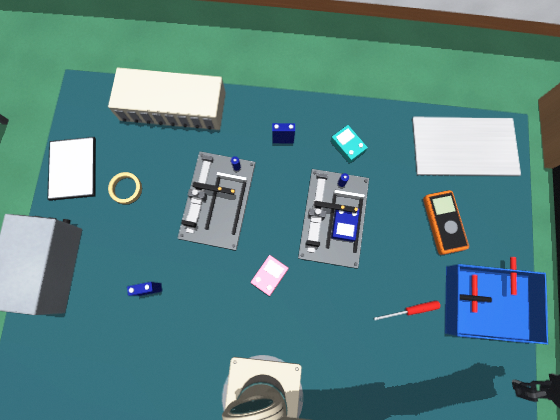

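View pics/side0.png

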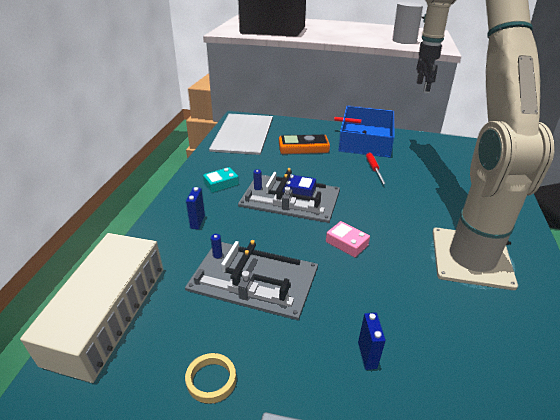

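The loaded station is the right one in the top view (plate about (335,218), blue pack at (346,223)). The left one at (217,200) has an empty nest. The pink pack (269,275) and the turquoise one (349,143) are look-alikes lying loose on the bench. I'll confirm with a crop.

```bash
python3 - <<'E'
import cv2
im=cv2.imread("pics/top0.png")[162:274,290:380]
cv2.imwrite("pics/top_c.png",cv2.resize(im,None,fx=5.3,fy=5.3,interpolation=cv2.INTER_CUBIC))
im=cv2.imread("pics/side0.png")[162:224,232:346]
cv2.imwrite("pics/side_c.png",cv2.resize(im,None,fx=7,fy=7,interpolation=cv2.INTER_CUBIC))
E
```

```text
(no output)
```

View pics/top_c.png

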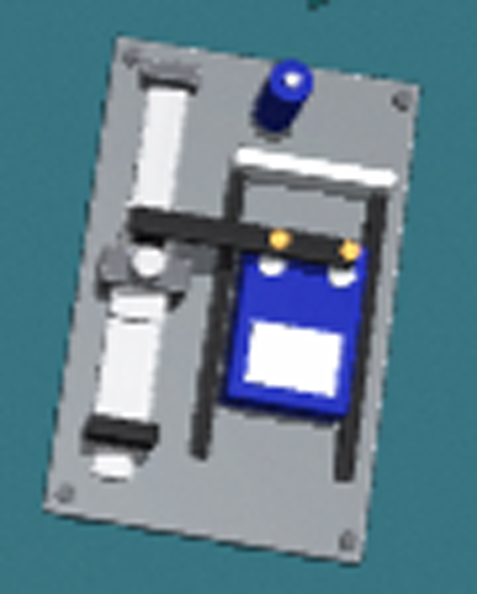

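View pics/side_c.png

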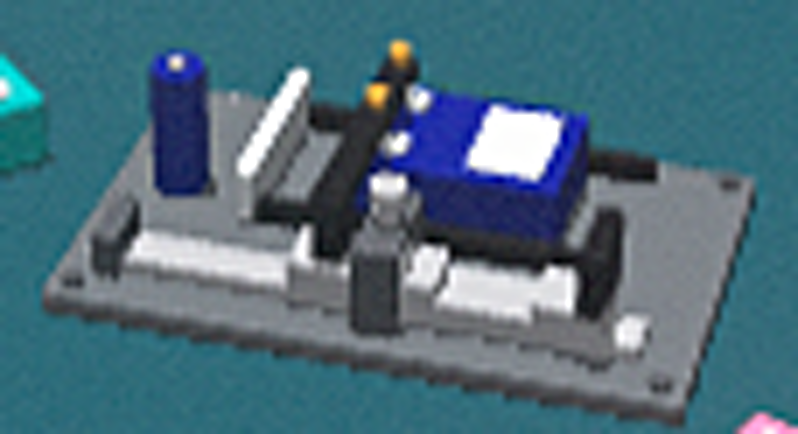

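The crops confirm it. The right station holds the blue pack, short of the stop, with the slide at rest and its tab at the near end. In the top crop the plate corners are at (117,38), (418,87), (360,562) and (45,513).

```bash
cat > h.py <<'E'
import numpy as np,cv2
from cell import ctrl
P={n:ctrl.camera_params(n) for n in("top","side")}
def proj(n,p):
    c=P[n];E=c["extrinsics"];K=np.array([[c["fx"],0,c["cx"]],[0,c["fy"],c["cy"]],[0,0,1]])
    return cv2.projectPoints(np.asarray(p,float).reshape(-1,3),cv2.Rodrigues(E[:3,:3])[0],E[:3,3],K,c["distortion"])[0][:,0]
def onz(n,uv,z):
    c=P[n];E=c["extrinsics"];K=np.array([[c["fx"],0,c["cx"]],[0,c["fy"],c["cy"]],[0,0,1]])
    d=cv2.undistortPoints(np.array(uv,float).reshape(-1,1,2),K,c["distortion"])[:,0]
    r=np.c_[d,np.ones(len(d))]@E[:3,:3]; o=-E[:3,:3].T@E[:3,3]
    return o+r*((z-o[2])/r[:,2])[:,None]
def st(p,s):
    c,q=np.cos(p[2]),np.sin(p[2]);s=np.asarray(s,float)
    return np.c_[p[0]+c*s[:,0]-q*s[:,1],p[1]+q*s[:,0]+c*s[:,1],s[:,2]]
E
python3 - <<'E'
from h import *
from scipy.optimize import least_squares
tc=lambda a:(np.array(a,float)+.5)/5.3-.5+[290,162]
sc=lambda a:(np.array(a,float)+.5)/7-.5+[232,162]
T=tc([(117,38),(418,87),(360,562),(45,513)]);TS=[(160,95,12),(160,-90,12),(-130,-90,12),(-130,95,12)]
S=sc([(45,302),(755,180),(683,405)]);SS=[(160,95,12),(-130,-90,12),(-130,95,12)]
f=lambda p:np.r_[(proj("top",st(p,TS))-T).ravel(),(proj("side",st(p,SS))-S).ravel()]
r=least_squares(f,[600,-150,0]);print(r.x,r.fun.round(1))
r2=least_squares(lambda p:f(p)[:8],r.x);print("top only",r2.x,r2.fun.round(1))
def tost(w):
    c,q=np.cos(r.x[2]),np.sin(r.x[2]);d=w[:,:2]-r.x[:2];return np.c_[c*d[:,0]+q*d[:,1],-q*d[:,0]+c*d[:,1]]
print("tab top near edge z70",tost(onz("top",tc([(87,432),(156,446)]),70)).round(1))
print("pack near top edge z48",tost(onz("top",tc([(226,397),(346,413)]),48)).round(1))
print("pack side near top corner",tost(onz("side",sc([(588,118)]),48)).round(1))
print("tab side near top", tost(onz("side",sc([(620,212)]),70)).round(1))
print("terminals z51", tost(onz("top",tc([(271,264),(341,275)]),51)).round(1))
E
```

```text
[ 5.29052700e+02 -1.65354425e+02 -5.91293211e-02] [-0.7 -0.9 -0.1 -1.   0.1 -0.  -0.8 -0.6  0.2 -1.7  1.2 -0.7  1.2  0. ]
top only [ 5.27233489e+02 -1.66542881e+02 -5.99028733e-02] [-0.3 -0.3  0.3 -0.4  0.5  0.6 -0.5 -0. ]
tab top near edge z70 [[-89.7  78.6]
 [-91.2  40. ]]
pack near top edge z48 [[-54.3   3. ]
 [-52.4 -65. ]]
pack side near top corner [[-50.  -58.5]]
tab side near top [[-85.2  46.2]]
terminals z51 [[ 25.1 -11.9]
 [ 25.2 -52.2]]
```

Measured against the given sizes:
- **Station:** origin at about (528,-166), yaw -0.06.
- **Tab:** near face at station x≈-89, spanning y 40..79.
- **Pack:** near face at x≈-53, so about 38 mm short of home. This agrees with the terminals.

Next I work out the first approach.

```bash
cat >> h.py <<'E'
from scipy.spatial.transform import Rotation as R
ST=np.array([528,-166,-0.06])
def inc(sx,sy,z,yaw=ST[2]):
    s=ctrl.read_state();A=R.from_euler("xyz",s["tool_rot"]);w=st(ST,[(sx,sy,z)])[0]
    t=A.inv().apply(w-s["eef_pos"])/10; r=(A.inv()*R.from_euler("xyz",[np.pi,0,yaw])).as_rotvec(degrees=True)
    print("world",w.round(1),"inc cm",t.round(2),"deg",r.round(2))
def where():
    s=ctrl.read_state();d=s["eef_pos"][:2]-ST[:2];c,q=np.cos(ST[2]),np.sin(ST[2]);F=s["force"]
    print("t",s["clock"],"st",round(c*d[0]+q*d[1],1),round(-q*d[0]+c*d[1],1),s["eef_pos"][2].round(1),"F",F.round(1),"rot",s["tool_rot"].round(3),"w",s["width"].round(1))
E
python3 -c "
from h import *
inc(-92,-30,200);inc(-92,-30,130)"
```

```text
world [ 434.4 -190.4  200. ] inc cm [ 37.84 -36.35   3.11] deg [-1.000e-01  1.000e-02  1.683e+01]
world [ 434.4 -190.4  130. ] inc cm [ 37.84 -36.34  10.11] deg [-1.000e-01  1.000e-02  1.683e+01]
```

Emit:
{"name": "jog_arm", "arguments": {"increments": [0,3,-2.9,0,0,0,1.5,0,6.5,-6.2,0,0,0,3,0,10,-9.6,0,0,0,4.5,0,13.5,-13,0,0,0,6,0,17,-16.3,0,0,0,7.5,0,20.5,-19.7,0,0,0,9,0,24,-23,0,0,0,10.5,0,27.5,-26.4,0,0,0,12,0,31,-29.8,1,0,0,14,0,34.5,-33,2,0,0,15.5,0,37,-35.5,4,0,0,16.5,0,37.8,-36.3,7,0,0,16.8,0,37.8,-36.3,10.1,0,0,16.8,0,37.8,-36.3,10.1,0,0,16.8,0,37.8,-36.3,10.1,0,0,16.8,0,37.8,-36.3,10.1,0,0,16.8]}}

```text
clock: 1.7
eef_pos: [434.8, -192.6, 131.6]
tool_rot: [3.141, -0.002, -0.061]
force: [0.3, 0.2, -0.1]
width: 0.3
gripper_force: 0.0
```

```bash
python3 - <<'E'
from h import *
where();inc(-92,-30,60);inc(-92,-30,28)
im=ctrl.get_image("top")[150:282,270:390];im2=ctrl.get_image("side")[110:230,220:360]
a=cv2.resize(im[:,:,::-1],None,fx=3,fy=3,interpolation=2);b=cv2.resize(im2[:,:,::-1],(420,360),interpolation=2);a=cv2.resize(a,(330,360))
cv2.imwrite("pics/a.png",np.hstack([a,b]))
E
```

```text
Traceback (most recent call last):
  File "h.py", line 23, in where
    print("t",s["clock"],"st",round(c*d[0]+q*d[1],1),round(-q*d[0]+c*d[1],1),s["eef_pos"][2].round(1),"F",F.round(1),"rot",s["tool_rot"].round(3),"w",s["width"].round(1))
                                                                                                                                                      ^^^^^^^^^^^^^^^^
AttributeError: 'float' object has no attribute 'round'
```

```bash
sed -i 's/,"w",s\["width"\].round(1)//' h.py; python3 - <<'E'
from h import *
where();inc(-92,-30,60);inc(-92,-30,28)
im=ctrl.get_image("top")[150:282,270:390];im2=ctrl.get_image("side")[110:230,220:360]
a=cv2.resize(im[:,:,::-1],(330,363),interpolation=2);b=cv2.resize(im2[:,:,::-1],(424,363),interpolation=2)
cv2.imwrite("pics/a.png",np.hstack([a,b]))
E
```

```text
t 1.7 st -91.4 -32.1 131.6 F [ 0.3  0.2 -0.1] rot [ 3.141e+00 -2.000e-03 -6.100e-02]
world [ 434.4 -190.4   60. ] inc cm [-0.08 -0.22  7.15] deg [ 0.05 -0.11 -0.04]
world [ 434.4 -190.4   28. ] inc cm [-0.08 -0.22 10.35] deg [ 0.05 -0.11 -0.04]
```

View pics/a.png

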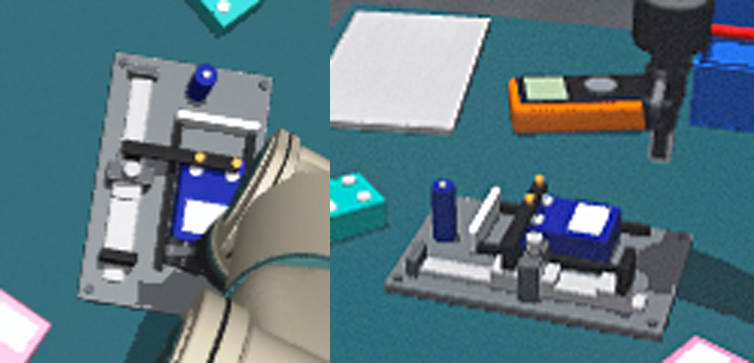

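The closed fingers hang in front of the pack (tip at about (660,155) in the right panel) and nothing has been disturbed. Now I descend.

Emit:
{"name": "jog_arm", "arguments": {"increments": [0,-0.1,-0.2,2.5,0,0,0,0,-0.1,-0.2,5,0,0,0,0,-0.1,-0.2,7.5,0,0,0,0,-0.1,-0.2,9,0,0,0,0,-0.1,-0.2,10,0,0,0,0,-0.1,-0.2,10.3,0,0,0,0,-0.1,-0.2,10.3,0,0,0,0,-0.1,-0.2,10.3,0,0,0,0,-0.1,-0.2,10.3,0,0,0]}}

```text
clock: 2.7
eef_pos: [433.9, -189.8, 28.1]
tool_rot: [3.141, -0.001, -0.059]
force: [0.4, -0.6, 0.4]
width: 0.3
gripper_force: 0.0
```

```bash
python3 - <<'E'
from h import *
where();s=ctrl.read_state();print(proj("side",s["eef_pos"]))
im2=ctrl.get_image("side")[130:230,230:360]
cv2.imwrite("pics/b.png",cv2.resize(im2[:,:,::-1],(780,600),interpolation=2))
E
```

```text
t 2.7 st -92.5 -29.4 28.1 F [ 0.4 -0.6  0.4] rot [ 3.141e+00 -1.000e-03 -5.900e-02]
[[326.67501543 190.41766935]]
```

View pics/b.png

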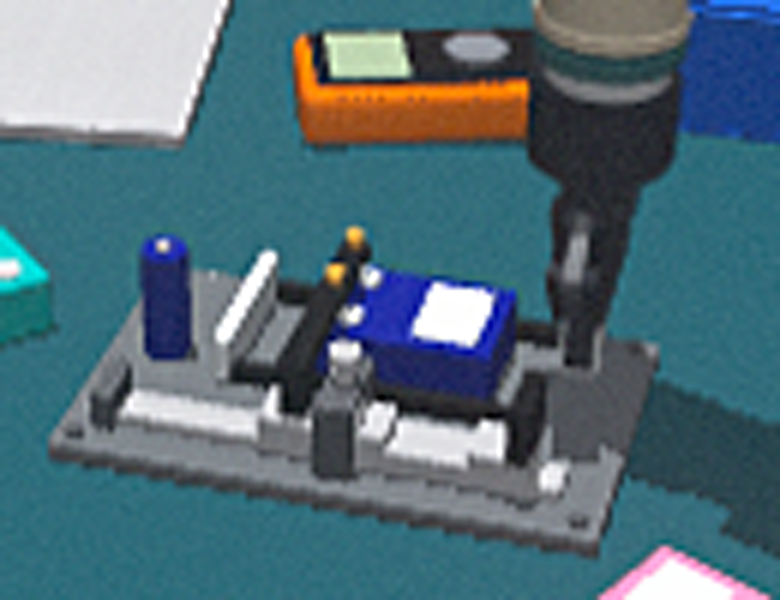

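The tip sits behind the pack, centred on the nest. I'll push slowly to just short of the expected home, which is about +66 mm.

Emit:
{"name": "jog_arm", "arguments": {"increments": [0,1,0,0,0,0,0,0,2,0,0,0,0,0,0,2.3,0,0,0,0,0,0,2.6,0,0,0,0,0,0,2.9,0,0,0,0,0,0,3.2,0,0,0,0,0,0,3.5,0,0,0,0,0,0,3.8,0,0,0,0,0,0,4.1,0,0,0,0,0,0,4.4,0,0,0,0,0,0,4.7,0,0,0,0,0,0,5,0,0,0,0,0,0,5.2,0,0,0,0,0,0,5.4,0,0,0,0,0,0,5.6,0,0,0,0,0,0,5.8,0,0,0,0,0,0,5.8,0,0,0,0,0]}}

```text
clock: 4.45
eef_pos: [492.0, -193.1, 27.4]
tool_rot: [3.141, -0.001, -0.059]
force: [-1.0, 0.7, -1.4]
width: 0.3
gripper_force: 0.3
```

Emit:
{"name": "jog_arm", "arguments": {"increments": [0,0.1,0,0,0,0,0,0,0.2,0,0,0,0,0,0,0.3,0,0,0,0,0,0,0.4,0,0,0,0,0,0,0.4,0,0,0,0,0]}}

```text
clock: 4.95
eef_pos: [494.7, -193.3, 27.4]
tool_rot: [-3.141, 0.001, -0.06]
force: [-3.2, 0.5, 3.4]
width: 0.1
gripper_force: 1.9
```

Emit:
{"name": "jog_arm", "arguments": {"increments": [0,0.1,0,0,0,0,0,0,0.2,0,0,0,0,0,0,0.2,0,0,0,0,0]}}

```text
clock: 5.25
eef_pos: [496.9, -193.4, 27.4]
tool_rot: [-3.142, 0.001, -0.06]
force: [-4.3, -0.5, 3.6]
width: -0.2
gripper_force: 2.2
```

Emit:
{"name": "jog_arm", "arguments": {"increments": [0,0.1,0,0,0,0,0,0,0.2,0,0,0,0,0,0,0.2,0,0,0,0,0]}}

```text
clock: 5.55
eef_pos: [499.1, -193.5, 27.4]
tool_rot: [-3.142, 0.0, -0.06]
force: [-3.7, 0.5, 3.1]
width: 0.0
gripper_force: 2.2
```

Emit:
{"name": "jog_arm", "arguments": {"increments": [0,0.1,0,0,0,0,0,0,0.2,0,0,0,0,0,0,0.2,0,0,0,0,0]}}

```text
clock: 5.85
eef_pos: [501.4, -193.7, 27.3]
tool_rot: [3.142, -0.0, -0.059]
force: [-4.8, 0.4, 3.3]
width: 0.3
gripper_force: 2.1
```

Emit:
{"name": "jog_arm", "arguments": {"increments": [0,0.1,0,0,0,0,0,0,0.2,0,0,0,0,0,0,0.2,0,0,0,0,0]}}

```text
clock: 6.15
eef_pos: [503.3, -193.7, 27.3]
tool_rot: [-3.142, 0.0, -0.059]
force: [-4.8, 1.0, 2.9]
width: 0.1
gripper_force: 2.3
```

Emit:
{"name": "jog_arm", "arguments": {"increments": [0,0.1,0,0,0,0,0,0,0.2,0,0,0,0,0,0,0.2,0,0,0,0,0]}}

```text
clock: 6.45
eef_pos: [503.2, -193.7, 27.2]
tool_rot: [-3.141, 0.004, -0.06]
force: [-9.2, -0.2, 5.8]
width: -0.2
gripper_force: 3.9
```

Emit:
{"name": "jog_arm", "arguments": {"increments": [0,0.1,0,0,0,0,0,0,0.2,0,0,0,0,0,0,0.3,0,0,0,0,0,0,0.3,0,0,0,0,0]}}

```text
clock: 6.85
eef_pos: [503.2, -193.7, 27.0]
tool_rot: [-3.14, 0.009, -0.061]
force: [-12.2, 1.2, 9.7]
width: 0.3
gripper_force: 6.4
```

The pack is home: motion has stopped at station x≈-23 and the force is rising. Back off straight, then up.

Emit:
{"name": "jog_arm", "arguments": {"increments": [0,-0.7,0,0,0,0,0,0,-1.5,0,0,0,0,0,0,-3,0,0,0,0,0,0,-5,0,0,0,0,0,0,-5,0,-3,0,0,0,0,-5,0,-6,0,0,0,0,-5,0,-9,0,0,0,0,-5,0,-9,0,0,0,0,-5,0,-9,0,0,0]}}

```text
clock: 7.75
eef_pos: [459.8, -191.3, 118.0]
tool_rot: [3.141, -0.004, -0.059]
force: [0.4, 0.5, -0.2]
width: 0.1
gripper_force: 0.0
```

```bash
python3 - <<'E'
from h import *
where();inc(-125,60,116);inc(-125,60,48)
E
```

```text
t 7.75 st -66.5 -29.3 118.0 F [ 0.4  0.5 -0.2] rot [ 3.141 -0.004 -0.059]
world [406.8 -98.6 116. ] inc cm [-5.84 -8.94  0.17] deg [ 0.05 -0.23  0.06]
world [406.8 -98.6  48. ] inc cm [-5.87 -8.94  6.97] deg [ 0.05 -0.23  0.06]
```

Emit:
{"name": "jog_arm", "arguments": {"increments": [0,-3,-1.5,0,0,0,0,0,-5.8,-4.5,0,0,0,0,0,-5.8,-7.5,0,0,0,0,0,-5.8,-8.9,0,0,0,0,0,-5.8,-8.9,1,0,0,0,0,-5.8,-8.9,3,0,0,0,0,-5.8,-8.9,5,0,0,0,0,-5.8,-8.9,6.6,0,0,0,0,-5.8,-8.9,7,0,0,0,0,-5.8,-8.9,7,0,0,0,0,-5.8,-8.9,7,0,0,0]}}

```text
clock: 8.85
eef_pos: [404.9, -100.2, 45.6]
tool_rot: [3.139, 0.003, -0.061]
force: [-0.1, -0.4, 0.4]
width: 0.2
gripper_force: 0.0
```

```bash
python3 - <<'E'
from h import *
where()
im=ctrl.get_image("top")[162:274,290:380];im2=ctrl.get_image("side")[130:230,230:360]
a=cv2.resize(im[:,:,::-1],(322,400),interpolation=2);b=cv2.resize(im2[:,:,::-1],(470,400),interpolation=2)
cv2.imwrite("pics/c.png",np.hstack([a,b]))
E
```

```text
t 8.85 st -126.8 58.3 45.6 F [-0.1 -0.4  0.4] rot [ 3.139e+00  3.000e-03 -6.100e-02]
```

View pics/c.png

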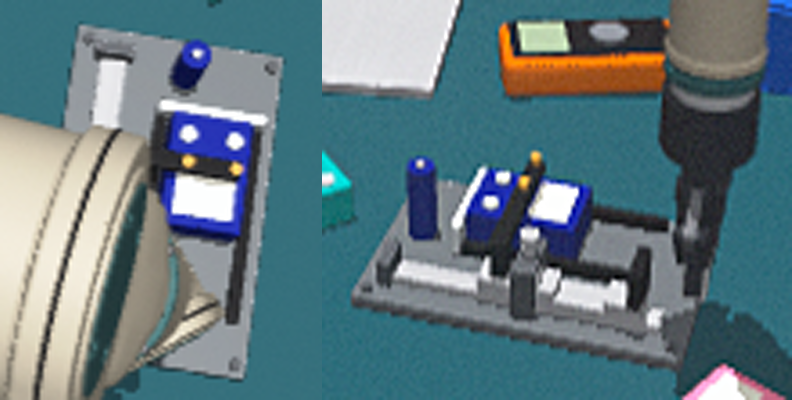

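The pack sits against the rear stop. The probe arm is still at rest, and the fingers stand in front of the tab. Next I push the tab.

Emit:
{"name": "jog_arm", "arguments": {"increments": [0,1,0,0,0,0,0,0,1.8,0,0,0,0,0,0,2.2,0,0,0,0,0,0,2.6,0,0,0,0,0,0,3,0,0,0,0,0,0,3.4,0,0,0,0,0,0,3.9,0,0,0,0,0,0,4.4,0,0,0,0,0,0,4.9,0,0,0,0,0,0,5.4,0,0,0,0,0,0,5.9,0,0,0,0,0,0,6.4,0,0,0,0,0,0,6.9,0,0,0,0,0,0,7.4,0,0,0,0,0,0,7.8,0,0,0,0,0,0,8.1,0,0,0,0,0,0,8.4,0,0,0,0,0,0,8.4,0,0,0,0,0]}}

```text
clock: 10.75
eef_pos: [485.5, -103.5, 47.1]
tool_rot: [-3.14, 0.007, -0.06]
force: [-8.2, 0.4, 7.2]
width: 0.5
gripper_force: 4.2
```

Emit:
{"name": "jog_arm", "arguments": {"increments": [0,0.1,0,0,0,0,0,0,0.2,0,0,0,0,0,0,0.3,0,0,0,0,0,0,0.3,0,0,0,0,0]}}

```text
clock: 11.15
eef_pos: [488.0, -103.6, 47.1]
tool_rot: [-3.14, 0.008, -0.061]
force: [-8.6, 0.1, 7.0]
width: -0.2
gripper_force: 4.5
```

Emit:
{"name": "jog_arm", "arguments": {"increments": [0,0.1,0,0,0,0,0,0,0.2,0,0,0,0,0,0,0.3,0,0,0,0,0,0,0.3,0,0,0,0,0]}}

```text
clock: 11.55
eef_pos: [490.9, -103.8, 47.1]
tool_rot: [-3.14, 0.008, -0.061]
force: [-9.7, -0.7, 7.4]
width: -0.4
gripper_force: 4.6
```

Emit:
{"name": "jog_arm", "arguments": {"increments": [0,0.1,0,0,0,0,0,0,0.2,0,0,0,0,0,0,0.3,0,0,0,0,0,0,0.3,0,0,0,0,0]}}

```text
clock: 11.95
eef_pos: [493.7, -104.0, 47.1]
tool_rot: [-3.14, 0.008, -0.061]
force: [-9.0, -0.7, 8.4]
width: 0.1
gripper_force: 4.8
```

Emit:
{"name": "jog_arm", "arguments": {"increments": [0,0.1,0,0,0,0,0,0,0.2,0,0,0,0,0,0,0.3,0,0,0,0,0,0,0.3,0,0,0,0,0]}}

```text
clock: 12.35
eef_pos: [493.8, -103.9, 46.9]
tool_rot: [-3.138, 0.013, -0.061]
force: [-15.1, -0.9, 11.7]
width: -0.1
gripper_force: 7.5
```

Emit:
{"name": "jog_arm", "arguments": {"increments": [0,0.1,0,0,0,0,0,0,0.2,0,0,0,0,0,0,0.3,0,0,0,0,0,0,0.3,0,0,0,0,0]}}

```text
clock: 12.75
eef_pos: [493.8, -103.8, 46.8]
tool_rot: [-3.137, 0.018, -0.062]
force: [-19.6, -1.5, 18.0]
width: 0.1
gripper_force: 10.5
```

The slide is at its far stop: no motion, and the force is climbing well past the spring's 9.5 N. I draw back smoothly, then lift clear.

Emit:
{"name": "jog_arm", "arguments": {"increments": [0,-0.8,0,0,0,0,0,0,-1.5,0,0,0,0,0,0,-2.2,0,0,0,0,0,0,-2.9,0,0,0,0,0,0,-3.6,0,0,0,0,0,0,-4.3,0,0,0,0,0,0,-6,0,0,0,0,0,0,-8,0,0,0,0,0,0,-8,0,0,0,0,0,0,-8,0,-4,0,0,0,0,-8,0,-8,0,0,0,0,-8,0,-12,0,0,0,0,-8,4,-16,0,0,0,0,-8,8,-16,0,0,0,0,-8,12,-16,0,0,0,0,-8,16,-16,0,0,0,0,-8,20,-16,0,0,0,0,-8,20,-16,0,0,0,0,-8,20,-16,0,0,0]}}

```text
clock: 14.65
eef_pos: [413.1, -300.7, 207.6]
tool_rot: [3.141, -0.001, -0.061]
force: [0.4, 1.1, -1.1]
width: -0.1
gripper_force: 0.0
```

```bash
python3 - <<'E'
from h import *
where()
im=ctrl.get_image("top")[162:274,290:380];im2=ctrl.get_image("side")[130:230,230:360]
a=cv2.resize(im[:,:,::-1],(322,400),interpolation=2);b=cv2.resize(im2[:,:,::-1],(470,400),interpolation=2)
cv2.imwrite("pics/d.png",np.hstack([a,b]))
E
```

```text
t 14.65 st -106.6 -141.4 207.6 F [ 0.4  1.1 -1.1] rot [ 3.141e+00 -1.000e-03 -6.100e-02]
```

View pics/d.png

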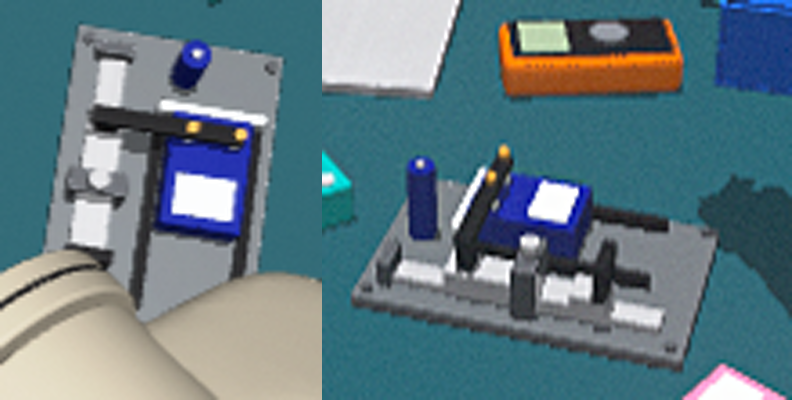

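The slide has latched at mid position. The probe arm, with tips at (193,127) and (240,134) in the left panel, covers both terminals. The pack is against the rear stop and the arm is clear, so I hand the job in.

```bash
python3 -c "
from cell import ctrl
print(ctrl.finish_job())"
```

```text
the job is handed in; nothing more can be done
None
```

The blue pack is home against the rear stop, the slide was pushed to its far stop and sprang back to latch at mid position with the probes over the terminals, the arm is clear, and the job is handed in.

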